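# Seat the plunger on the hidden sample cell and lock it with the cam lever

## Task

Slide the plunger of the bench cell holder into its closed grey housing until you feel it bear on the sample cell inside, gently: the cell is fragile glass on a soft spring and sits at a different depth each time. Let go of the plunger so that it stays resting on the cell, then flip the cam lever over centre, all the way home, so that the plunger is clamped, without forcing the lever. Leave the vials, flask and bottle that stand around it as they are.

Things in the scene. Friction and masses are not known exactly. Their poses are not given: they have to be found in the camera images.
- stand: Cell holder, fixed to the worktop: aluminium foot plate 200x100x10 mm (x -75 to 125 mm in its frame), a closed grey housing with black lid (x 15 to 109, 64 wide, top 71 mm up) and before it an aluminium clamp block (x -47 to -7, y -49 to 25, top 64 up). Origin on the worktop under the plunger's axis; +x is the way the plunger is pushed in, z up. The sample cell in the housing cannot be seen.
- knob (a point): Centre of the plunger's upright round grey knob, 20 to 26 mm across, 30 to 84 mm above the worktop (this point 60), on the outer end of a 12 mm steel rod whose axis is 42 mm up. At x = -150 mm + joint plunger, y = 0 in the stand's frame; free space all round but on the rod's side (+x). Can be pinched from above or just pushed.
- plunger (a joint): Depth in m, 0 out, 0.062 full in. Unclamped it slides with a drag of about 6 N and stays where left. The tip meets the hidden cell at 0.025 to 0.050; the cell's spring then adds 1.5 N per mm and pushes back up to 6 N when let go. Aim for about 4 N on the cell (10 N at the knob with the drag); over 14 N on it (20 at the knob) damages it, and under 1 N left on it is too loose.
- lever_pin (a point): Point on the cam lever's vertical pin at the lever's height, 74 mm above the worktop, at x = -25, y = -34 mm in the stand's frame.
- lever_end (a point): Centre of the lever's grey grip, 62 mm from the pin, 74 mm above the worktop. The lever is a flat bar that ends 80 mm from the pin; its grip is 36 mm long, 11 mm thick and 16 mm high (66 to 82 mm above the worktop). It swings in a horizontal plane.
- cam_lever (a joint): Lever angle, rad, growing clockwise from above: 0 open (75 deg clockwise of the stand's x axis, away from the clamp block, where it starts), 1.8 home (along the stand's -x, beside the plunger). Resistance rises to about 8 N at the grip; past dead centre at about 1.45 it snaps home by itself, let go before it springs open. Over 25 N is forcing it.
- vial_1: Bystander: small clear vial with black cap, 25 mm wide, 58 mm tall, origin at the centre of its underside, on the stand's +y side.
- vial_2: Bystander: a like vial, 25 mm wide, 58 mm tall, origin at the centre of its underside, behind the housing on its -y side.
- amber_60: Bystander: brown bottle with black cap, 40 mm wide, 82 mm tall, origin at the centre of its underside, on the stand's +y side.
- flask_small: Bystander: small conical flask, 55 mm wide, 87 mm tall, origin at the centre of its underside, on the stand's +y side.

How it is judged (in metres and radians):
On the way, in this order (a step that is already met when the one before it is completed fails the run):
1. the plunger, let go, bears on the hidden cell with the lever still open (contact force between plunger_tip and anything else above 1 N and contact force between plunger and the fingers below 0.1 N and value of joint cam_lever below 0.6 rad), for 0.2 s.
2. the lever is over centre and home (value of joint cam_lever above 1.7 rad), for 0.2 s.
At the end, for the whole second after the job is handed in: The lever is home (past 1.7 rad) and the clamped plunger still bears on the cell with 1 to 14 N (value of joint cam_lever above 1.7 rad and contact force between plunger_tip and anything else between 1 and 14 N); the robot touches nothing.
It fails at once if more than 14 N on the glass cell (contact force between plunger_tip and anything else above 14 N).
It fails at once if the lever is forced with more than 25 N (contact force between cam_lever and the fingers above 25 N or contact force between cam_lever and the arm above 25 N).
It fails at once if a bystander is moved by more than 20 mm or tipped (distance of any of vial_1, vial_2, amber_60, flask_small from where it was at the start of the episode above 0.02 m or angle between any of vial_1, vial_2, amber_60, flask_small's own z axis and vertical above 0.4 rad).
It also fails if it takes over 56 s, if anything falls off the work surface, if the arm or the gripper's body presses on something with over 40 N, if the wrist force passes 120 N, or if a joint passes its speed limit or range.

## Robot

A 7-joint arm with a two-finger parallel gripper is mounted at the origin on a cart in front of the work surface, level with it; the furniture and walls round the work are solid. World frame = base frame: x ahead of the robot, y to its left, z up, the work surface at z = 0. Lengths are in mm, angles in rad, forces in N, time in s.
With the tool pointing down it reaches from about 400 to 900 mm from the base axis. Payload 5.5 kg.
Tool frame: the origin (TCP) lies at the very end of the fingers, on their centre line; the grasp point (between the pads) lies behind it (arm.grasp_offset is the z of the grasp point in the tool frame, in mm); z points along the fingers, y is the direction in which the jaws open and shut (so a half turn about z gives the same grasp; the last joint's range is limited). The gripper opens to 92 mm and grips with 3 to 60 N. Pads are 19 mm wide; open, the fingers measure 130 mm over their backs; the gripper's body (75 mm by 190 mm) begins 47 mm behind the grasp point.
Start: joints at [-0.864, 0.501, -0.427, 1.55, 0.221, 1.138, -0.21], TCP at [279.057, 587.049, 226.729] pointing down, gripper open.
Joint ranges: [-2.88, 2.88], [-0.31, 2.03], [-1.54, 1.56], [0.2, 2.42], [-1.41, 4.55], [0.19, 2.02], [-2.57, 2.57]. Speed limits (rad/s): [2.57, 2.57, 3.14, 3.14, 3.14, 3.14, 3.14].

## Interface

Orientations are given as a rotation vector (axis times angle).
In Python, from plant import arm gives the robot as it stands.
- The arm moves only by the tool servo_tool, never from a script. Its argument "commands" is a list of rows, each an object of numbers: "x", "y", "z": the shift along the tool's x, y, z in mm; "ax", "ay", "az": the turn, a rotation vector about the tool's x, y, z in degrees. In form: [{"x": .., "y": .., "z": .., "ax": .., "ay": .., "az": ..}, ...]. A call has 1 to 20 rows; each row shifts and turns the pose as measured when the row begins, along the tool's axes as they then stand; what a row does not reach is not made up. A row lasts 1/10 s, in which the tool goes at most 50 mm and 8.59 degrees, less where a joint would pass 70% of its speed; a pose out of reach is approached as far as the arm can. A call with a gripper value outside its range is refused whole. "claw" is the closure, from 0 (fully open) to 1 (shut), set as the call begins (left out, the last holds). The fingers move at their own pace and stop on an object; "newtons" is the grip in N (left out, the last holds). Time passes only in rows, so rows that do not move let the fingers close. It gives the time, the measured TCP pose, the force and the opening at its end, in the units of the state.
- arm.sense(): the state, without advancing time (a new reading comes with each control period).
- arm.get_image(name): name is "scene" or "top"; returns a dict with "img" (420x560x3 uint8, blue, green, red), "vfov" (degrees; the focal length in pixels is half the picture's height over the tangent of half this angle, whatever the lens; pixels are square), "cx", "cy" (the principal point, pixels), "k1" (the pictures are not rectified: a ray, as slopes to the right and down, at radius r is drawn at 1 + k1 r^2 times it, then the intrinsics apply), "world_from_camera" (4x4, takes a point from camera to world coordinates). Camera axes: x right, y down, z forward; pixel columns grow to the right and rows downward; lengths in mm; the calibration is good to about 2 mm. A picture is of the moment at which its call begins. There is no depth.
- arm.finish_job(): hands the job in, once; it reports no verdict.
The state is a dict: "time": time; "joint_positions": joint angles; "dq": joint speeds; "tau": joint torques, N m; "position": TCP position; "tool_rot": TCP orientation; "wrist_force": force on the tool from outside, world axes, zero at the start; "ft_torque": the same for the moment, N m; "width": finger opening in mm.
Only numpy, scipy, OpenCV 4.12 (cv2) and the standard library are available. Lean on these libraries where they do the work, as an engineer would, in place of code of your own. Each camera call takes 0.05 s, during which the arm holds its last target.

## Working session

There is one attempt and no reset: what is moved stays moved. The work goes in short steps, Python scripts to look and compute and a tool call to move; the robot and the scene stay as the last step left them, time stands still between calls to the robot, and variables do not carry over. Pictures are saved under pics/ and viewed, and the job is handed in when it is done.

Besides the shell and the picture viewer there is one more tool, called after "Emit:" by a JSON object that holds its "op" and its "data". servo_tool: Moves the arm, as the interface text tells. Its arguments: {"type":"object","properties":{"commands":{"type":"array"},"claw":{"type":"number"},"newtons":{"type":"number"}},"required":["commands"]}

```bash
mkdir -p pics; ls; python3 - <<'E'
from plant import arm
import cv2,numpy as np
s=arm.sense();print({k:np.round(v,3) for k,v in s.items()}, arm.grasp_offset)
for n in("scene","top"):
    d=arm.get_image(n);cv2.imwrite(f"pics/{n}0.png",d["img"])
    print(n,d["vfov"],d["cx"],d["cy"],d["k1"]);print(np.round(d["world_from_camera"],3))
    np.save(f"{n}.npy",{k:d[k] for k in d if k!="img"},allow_pickle=True)
E
```

```text
pics
{'time': np.float64(0.0), 'joint_positions': array([-0.864,  0.502, -0.427,  1.551,  0.221,  1.138, -0.21 ]), 'dq': array([ 0.001,  0.001, -0.001,  0.002, -0.   , -0.001,  0.001]), 'tau': array([-0.0000e+00, -5.6658e+01, -5.8160e+00, -2.7912e+01, -6.8000e-02,
        3.1000e-02,  0.0000e+00]), 'position': array([278.829, 586.399, 225.689]), 'tool_rot': array([-6.910e-01, -3.064e+00,  3.000e-03]), 'wrist_force': array([ 0.118, -0.335,  0.223]), 'ft_torque': array([0.001, 0.021, 0.001]), 'width': np.float64(91.851)} -18.8
scene 49.145427116612375 281.5297036937542 208.47765274506514 -0.09006061980145899
[[ 6.45000e-01 -4.77000e-01  5.98000e-01  1.44849e+02]
 [-7.64000e-01 -3.87000e-01  5.16000e-01 -3.10809e+02]
 [-1.40000e-02 -7.89000e-01 -6.14000e-01  6.24708e+02]
 [ 0.00000e+00  0.00000e+00  0.00000e+00  1.00000e+00]]
top 50.238024886126205 280.7149612628932 216.887584442388 -0.04055685494644925
[[ 9.000000e-03 -9.930000e-01  1.170000e-01  5.139490e+02]
 [-1.000000e+00 -1.200000e-02 -2.500000e-02  1.554240e+02]
 [ 2.600000e-02 -1.170000e-01 -9.930000e-01  1.027905e+03]
 [ 0.000000e+00  0.000000e+00  0.000000e+00  1.000000e+00]]
```

View pics/scene0.png

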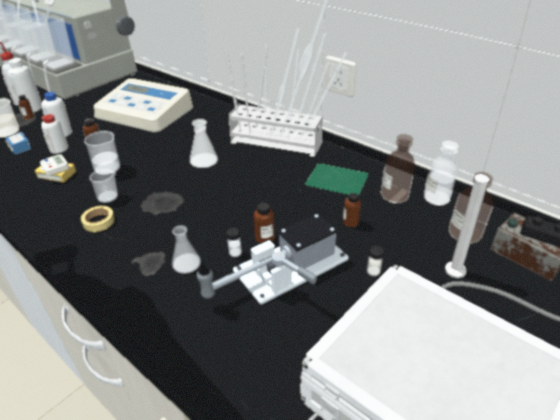

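View pics/top0.png

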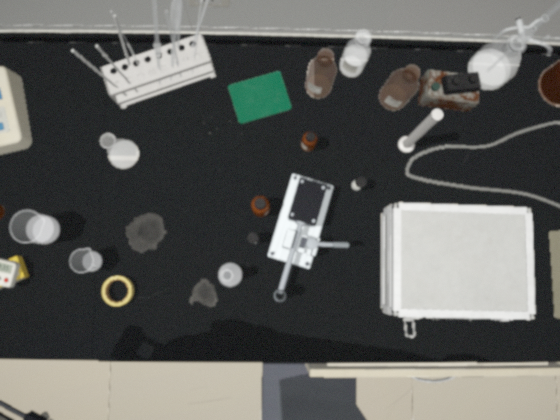

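The scene view shows the holder at about (295,265), with its knob at (206,282). The top view shows it at about (300,225), with the knob at (280,295) and the lever end at (345,245). I'll enlarge both.

```bash
python3 - <<'E'
import cv2
a=cv2.imread("pics/top0.png")[165:310,220:380];cv2.imwrite("pics/topc.png",cv2.resize(a,None,fx=4,fy=4,interpolation=cv2.INTER_CUBIC))
a=cv2.imread("pics/scene0.png")[190:310,160:390];cv2.imwrite("pics/scenec.png",cv2.resize(a,None,fx=3.4,fy=3.4,interpolation=cv2.INTER_CUBIC))
E
```

```text
(no output)
```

View pics/topc.png

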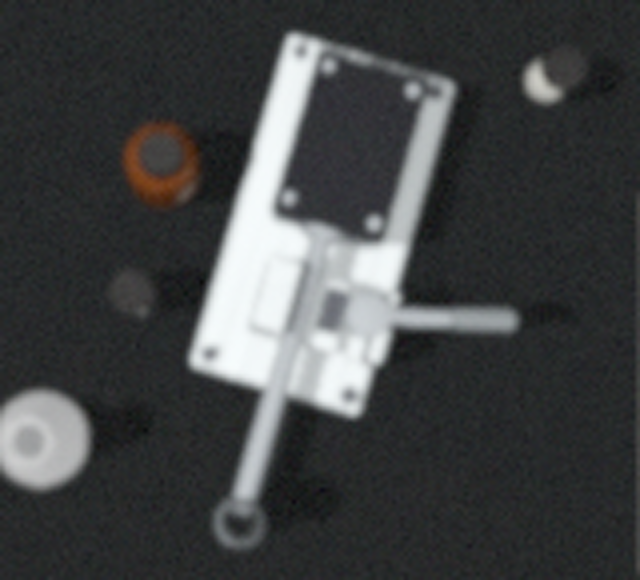

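View pics/scenec.png

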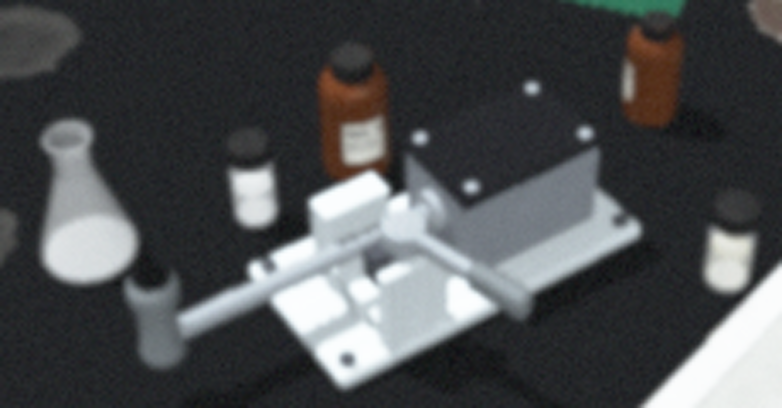

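```bash
cat > h.py <<'E'
import numpy as np,cv2
from scipy.optimize import least_squares
C={n:np.load(n+".npy",allow_pickle=True).item() for n in("top","scene")}
def proj(n,P):
    c=C[n];T=np.linalg.inv(c["world_from_camera"]);P=np.atleast_2d(P)
    q=P@T[:3,:3].T+T[:3,3];s=q[:,:2]/q[:,2:];r2=(s**2).sum(1,keepdims=True)
    f=210/np.tan(np.radians(c["vfov"])/2)
    return s*(1+c["k1"]*r2)*f+[c["cx"],c["cy"]]
def w(p,P):
    P=np.atleast_2d(np.array(P,float));c,s=np.cos(p[2]),np.sin(p[2])
    return np.c_[p[0]+c*P[:,0]-s*P[:,1],p[1]+s*P[:,0]+c*P[:,1],P[:,2]]
E
python3 - <<'E'
from h import *
obs=[("top",(125,50,10),(290,33)),("top",(125,-50,10),(457,85)),("top",(-75,-50,10),(362,416)),("top",(-75,50,10),(188,366)),
("top",(-150,0,84),(240,523)),("scene",(-75,-50,10),(345,385)),("scene",(125,-50,10),(641,230)),("scene",(-75,50,10),(250,266)),("scene",(-150,0,84),(150,280)),
("top",(-25+62*np.cos(np.radians(-75)),-34+62*np.sin(np.radians(-75)),82),(482,320)),("top",(-25,-34,78),(368,312))]
def px(n,u): u=np.array(u,float); return u/4+[220,165] if n=="top" else u/3.4+[160,190]
def res(p): return np.concatenate([(proj(n,w(p,P))[0]-px(n,u)) for n,P,u in obs])
r=least_squares(res,[500,150,-.2],loss="soft_l1");print(r.x,np.degrees(r.x[2]));p=r.x
for (n,P,u),e in zip(obs,res(p).reshape(-1,2)): print(n,P,np.round(e,2))
np.save("pose.npy",p)
print(w(p,[(-150,0,60),(-25,-34,74),(1,0,0),(-25+62*np.cos(np.radians(-75)),-34+62*np.sin(np.radians(-75)),74),(-87,-34,74)]).round(1))
# bystanders
for nm,n,u,z in[("vial1cap","top",(130,290),58),("amber","top",(162,153),82),("flask","top",(35,440),87),("vial2","top",(567,66),58)]:
    print(nm,least_squares(lambda q:proj(n,[q[0],q[1],z])[0]-px(n,u),[500,150]).x.round(1))
E
```

```text
[ 6.03104584e+02  8.97526676e+01 -2.84452144e-01] -16.297907322531895
top (125, 50, 10) [ 0.42 -0.34]
top (125, -50, 10) [-0.03 -0.84]
top (-75, -50, 10) [-0.56 -0.42]
top (-75, 50, 10) [ 0.67 -0.76]
top (-150, 0, 84) [0.01 0.44]
scene (-75, -50, 10) [-1.13 -0.66]
scene (125, -50, 10) [ 0.74 -0.55]
scene (-75, 50, 10) [-1.06  0.24]
scene (-150, 0, 84) [-0.77  0.62]
top (np.float64(-8.953219203643712), np.float64(-93.88740122992223), 82) [ 1.09 -0.48]
top (-25, -34, 78) [0.26 0.67]
[[459.1 131.8  60. ]
 [569.6  64.1  74. ]
 [604.1  89.5   0. ]
 [568.2   2.2  74. ]
 [510.1  81.5  74. ]]
vial1cap [582.8 192. ]
amber [654.4 175.2]
flask [502. 239.]
vial2 [709.6 -47.6]
```

```bash
python3 - <<'E'
from h import *
p=np.load("pose.npy")
# box top near-left... scene (395,275) & (310,365) ; top (398,205),(390,315)
for a,b in [((398,274),(386,204)),((312,362),(384,318))]:
    r=least_squares(lambda q:np.r_[proj("scene",q)[0]-a,proj("top",q)[0]-b],[500,-100,50]);print(r.x.round(0),r.fun.round(1))
from plant import arm
from scipy.spatial.transform import Rotation as R
s=arm.sense();print(R.from_rotvec(s["tool_rot"]).as_matrix().round(3))
M=R.from_rotvec(s["tool_rot"]).as_matrix()
for nm,P in[("pre",(-185,0,0)),("near",(-175,0,0))]:
    q=w(p,P)[0];q[2]=48;print(nm,q,M.T@(q-s["position"]))
E
```

```text
[ 665. -106.   70.] [-3.7  0.9  3.8 -3.2]
[ 431. -101.   85.] [-6.6  1.2  7.2 -7.6]
[[-0.903  0.429 -0.001]
 [ 0.429  0.903 -0.002]
 [ 0.    -0.002 -1.   ]]
pre [425.53870849 141.6695233   48.        ] [-323.43082607 -338.39659317  178.35419172]
near [435.13686391 138.86320678  48.        ] [-333.3041529  -336.80995953  178.35086767]
```

Emit:
{"op": "servo_tool", "data": {"commands": [{"x": -25, "y": -26}, {"x": -25, "y": -26}, {"x": -25, "y": -26}, {"x": -25, "y": -26}, {"x": -25, "y": -26}, {"x": -25, "y": -26}, {"x": -25, "y": -26}, {"x": -25, "y": -26}, {"x": -25, "y": -26}, {"x": -25, "y": -26}, {"x": -25, "y": -26}, {"x": -25, "y": -26}, {"x": 0, "az": -5}, {"x": 0, "az": -4}, {"x": 0}], "claw": 1, "newtons": 20}}

```text
schema error: expected keys x, y, z, ax, ay, az
```

```bash
cat > st.py <<'E'
from h import *
from plant import arm
from scipy.spatial.transform import Rotation as R
p=np.load("pose.npy");s=arm.sense();M=R.from_rotvec(s["tool_rot"]).as_matrix()
c,sn=np.cos(p[2]),np.sin(p[2]);Rs=np.array([[c,-sn,0],[sn,c,0],[0,0,1]])
L=Rs.T@(s["position"]-[p[0],p[1],0]);N=Rs.T@M
print("t",s["time"].round(2),"stand pos",L.round(1),"toolx ang",np.degrees(np.arctan2(N[1,0],N[0,0])).round(1),"tooly ang",np.degrees(np.arctan2(N[1,1],N[0,1])).round(1),"tilt",N[:2,2].round(3),"F stand",(Rs.T@s["wrist_force"]).round(2),"w",s["width"].round(1),"q",s["joint_positions"].round(2))
def to(P): print("to",P,(N.T@(np.array(P)-L)).round(1))
E
python3 -c "
from st import *
to((-185,0,226));to((-185,0,48))"
```

```text
Traceback (most recent call last):
  File "st.py", line 7, in <module>
    print("t",s["time"].round(2),"stand pos",L.round(1),"toolx ang",np.degrees(np.arctan2(N[1,0],N[0,0])).round(1),"tooly ang",np.degrees(np.arctan2(N[1,1],N[0,1])).round(1),"tilt",N[:2,2].round(3),"F stand",(Rs.T@s["wrist_force"]).round(2),"w",s["width"].round(1),"q",s["joint_positions"].round(2))
              ^^^^^^^^^^^^^^^
AttributeError: 'float' object has no attribute 'round'
```

All six keys are required.

Emit:
{"op": "servo_tool", "data": {"commands": [{"x": -30, "y": -31, "z": 0, "ax": 0, "ay": 0, "az": 0}, {"x": -30, "y": -31, "z": 0, "ax": 0, "ay": 0, "az": 0}, {"x": -30, "y": -31, "z": 0, "ax": 0, "ay": 0, "az": 0}, {"x": -30, "y": -31, "z": 0, "ax": 0, "ay": 0, "az": 0}, {"x": -30, "y": -31, "z": 0, "ax": 0, "ay": 0, "az": 0}, {"x": -30, "y": -31, "z": 0, "ax": 0, "ay": 0, "az": 0}, {"x": -30, "y": -31, "z": 0, "ax": 0, "ay": 0, "az": 0}, {"x": -30, "y": -31, "z": 0, "ax": 0, "ay": 0, "az": 0}, {"x": -30, "y": -31, "z": 0, "ax": 0, "ay": 0, "az": 0}, {"x": -30, "y": -31, "z": 0, "ax": 0, "ay": 0, "az": 0}, {"x": 0, "y": 0, "z": 0, "ax": 0, "ay": 0, "az": -5}, {"x": 0, "y": 0, "z": 0, "ax": 0, "ay": 0, "az": -4}, {"x": 0, "y": 0, "z": 0, "ax": 0, "ay": 0, "az": 0}], "claw": 1, "newtons": 20}}

```text
time: 1.4
position: [417.3, 158.5, 219.7]
tool_rot: [-0.442, -3.101, 0.01]
wrist_force: [-0.4, -0.7, 0.1]
width: 0.3
```

```bash
sed -i 's/s\["time"\].round(2)/round(float(s["time"]),2)/' st.py
python3 -c "
from st import *
to((-185,0,226));to((-185,0,48))"
```

```text
Traceback (most recent call last):
  File "st.py", line 7, in <module>
    print("t",round(float(s["time"]),2),"stand pos",L.round(1),"toolx ang",np.degrees(np.arctan2(N[1,0],N[0,0])).round(1),"tooly ang",np.degrees(np.arctan2(N[1,1],N[0,1])).round(1),"tilt",N[:2,2].round(3),"F stand",(Rs.T@s["wrist_force"]).round(2),"w",s["width"].round(1),"q",s["joint_positions"].round(2))
                                                                                                                                                                                                                                                            ^^^^^^^^^^^^^^^^
AttributeError: 'float' object has no attribute 'round'
```

```bash
sed -i 's/s\["width"\].round(1)/s["width"]/; s/s\["joint_positions"\].round/np.array(s["joint_positions"]).round/' st.py
python3 -c "
from st import *
to((-185,0,226));to((-185,0,48))"
```

```text
t 1.4 stand pos [-197.6   13.9  219.7] toolx ang -179.9 tooly ang 90.1 tilt [-0.008 -0.008] F stand [-0.15 -0.78  0.11] w 0.285074398310128 q [-0.17  0.13 -0.27  2.04  0.04  0.99  0.82]
to (-185, 0, 226) [-12.5 -13.9  -6.3]
to (-185, 0, 48) [-14.  -12.5 171.7]
```

Emit:
{"op": "servo_tool", "data": {"commands": [{"x": -6, "y": -7, "z": 0, "ax": 0, "ay": 0, "az": 0}, {"x": -6, "y": -7, "z": 0, "ax": 0, "ay": 0, "az": 0}, {"x": 0, "y": 0, "z": 40, "ax": 0, "ay": 0, "az": 0}, {"x": 0, "y": 0, "z": 40, "ax": 0, "ay": 0, "az": 0}, {"x": 0, "y": 0, "z": 30, "ax": 0, "ay": 0, "az": 0}, {"x": 0, "y": 0, "z": 30, "ax": 0, "ay": 0, "az": 0}, {"x": 0, "y": 0, "z": 20, "ax": 0, "ay": 0, "az": 0}, {"x": 0, "y": 0, "z": 5, "ax": 0, "ay": 0, "az": 0}, {"x": 0, "y": 0, "z": 0, "ax": 0, "ay": 0, "az": 0}, {"x": 0, "y": 0, "z": 0, "ax": 0, "ay": 0, "az": 0}]}}

```text
time: 2.4
position: [428.9, 138.7, 51.0]
tool_rot: [-0.456, -3.105, 0.008]
wrist_force: [-0.4, 0.6, -1.0]
width: 0.3
```

```bash
python3 -c "
from st import *
to((-185,0,48))
cv2.imwrite('pics/a1.png',cv2.resize(arm.get_image('scene')['img'][150:330,120:400],None,fx=2.8,fy=2.8))"
```

```text
t 2.4 stand pos [-180.9   -1.9   51. ] toolx ang 179.6 tooly ang 89.6 tilt [-0.002 -0.005] F stand [-0.53  0.45 -0.99] w 0.34405653369282446 q [-0.19  0.41 -0.21  2.16  0.16  0.58  0.76]
to (-185, 0, 48) [4.1 1.9 3. ]
```

View pics/a1.png

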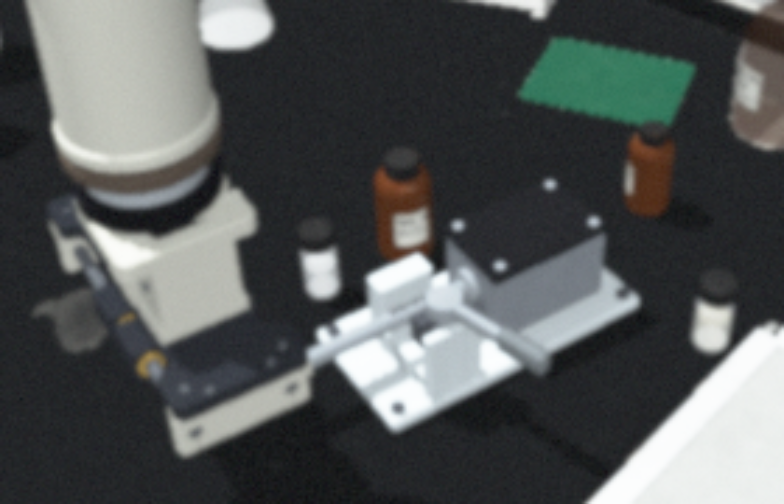

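Emit:
{"op": "servo_tool", "data": {"commands": [{"x": -2, "y": 0, "z": 1, "ax": 0, "ay": 0, "az": 0}, {"x": -2, "y": 0, "z": 0, "ax": 0, "ay": 0, "az": 0}, {"x": -2, "y": 0, "z": 0, "ax": 0, "ay": 0, "az": 0}, {"x": -2, "y": 0, "z": 0, "ax": 0, "ay": 0, "az": 0}, {"x": -2, "y": 0, "z": 0, "ax": 0, "ay": 0, "az": 0}, {"x": -2, "y": 0, "z": 0, "ax": 0, "ay": 0, "az": 0}, {"x": -2, "y": 0, "z": 0, "ax": 0, "ay": 0, "az": 0}, {"x": -2, "y": 0, "z": 0, "ax": 0, "ay": 0, "az": 0}]}}

```text
time: 3.25
position: [439.1, 137.0, 52.6]
tool_rot: [-0.448, -3.098, 0.008]
wrist_force: [-5.9, 1.5, 4.4]
width: 0.7
```

```bash
python3 -c "
from st import *"
```

```text
t 3.25 stand pos [-170.7   -0.6   52.6] toolx ang 179.8 tooly ang 89.8 tilt [-0.01  -0.007] F stand [-6.1  -0.2   4.43] w 0.6636271213667666 q [-0.18  0.42 -0.21  2.14  0.15  0.61  0.78]
```

Emit:
{"op": "servo_tool", "data": {"commands": [{"x": -3, "y": 0, "z": 0.5, "ax": 0, "ay": 0, "az": 0}, {"x": -3, "y": 0, "z": 0.5, "ax": 0, "ay": 0, "az": 0}, {"x": -3, "y": 0, "z": 0, "ax": 0, "ay": 0, "az": 0}, {"x": -3, "y": 0, "z": 0, "ax": 0, "ay": 0, "az": 0}]}}

```text
time: 3.65
position: [442.3, 135.8, 50.8]
tool_rot: [-0.438, -3.086, 0.013]
wrist_force: [-5.7, 0.7, 4.7]
width: 0.7
```

```bash
python3 -c "
from st import *"
```

```text
t 3.65 stand pos [-167.3   -0.9   50.8] toolx ang -179.9 tooly ang 90.1 tilt [-0.024 -0.012] F stand [-5.68 -0.96  4.68] w 0.6669574710479442 q [-0.17  0.44 -0.22  2.12  0.15  0.62  0.8 ]
```

Emit:
{"op": "servo_tool", "data": {"commands": [{"x": -4, "y": 0, "z": 0.5, "ax": 0, "ay": -0.5, "az": 0}, {"x": -4, "y": 0, "z": 0.5, "ax": 0, "ay": -0.5, "az": 0}, {"x": -4, "y": 0, "z": 0.5, "ax": 0, "ay": -0.5, "az": 0}, {"x": -4, "y": 0, "z": 0.5, "ax": 0, "ay": -0.5, "az": 0}, {"x": -4, "y": 0, "z": 0.5, "ax": 0, "ay": -0.5, "az": 0}, {"x": -4, "y": 0, "z": 0.5, "ax": 0, "ay": -0.5, "az": 0}]}}

```text
time: 4.25
position: [453.6, 131.9, 46.3]
tool_rot: [0.43, 3.104, -0.031]
wrist_force: [-5.7, 3.2, 4.6]
width: 0.5
```

```bash
python3 -c "
from st import *"
```

```text
t 4.25 stand pos [-155.4   -1.5   46.3] toolx ang -179.5 tooly ang 90.5 tilt [ 0.011 -0.019] F stand [-6.37  1.45  4.59] w 0.4583243864730667 q [-0.19  0.45 -0.19  2.12  0.19  0.59  0.77]
```

Emit:
{"op": "servo_tool", "data": {"commands": [{"x": -4, "y": 0, "z": -1, "ax": 0, "ay": 0, "az": 0}, {"x": -4, "y": 0, "z": -1, "ax": 0, "ay": -0.2, "az": 0}, {"x": -4, "y": 0, "z": -1, "ax": 0, "ay": -0.2, "az": 0}]}}

```text
time: 4.55
position: [456.5, 130.7, 46.9]
tool_rot: [0.424, 3.112, -0.037]
wrist_force: [-4.5, 3.6, -2.9]
width: 0.1
```

```bash
python3 -c "
from st import *"
```

```text
t 4.55 stand pos [-152.2   -1.8   46.9] toolx ang -179.2 tooly ang 90.8 tilt [ 0.004 -0.023] F stand [-5.33  2.24 -2.89] w 0.09876452943597167 q [-0.19  0.45 -0.19  2.11  0.19  0.61  0.78]
```

Emit:
{"op": "servo_tool", "data": {"commands": [{"x": -4, "y": 0, "z": 0, "ax": -0.4, "ay": 0, "az": 0}, {"x": -4, "y": 0, "z": 0, "ax": -0.4, "ay": 0, "az": 0}, {"x": -4, "y": 0, "z": 0, "ax": -0.4, "ay": 0, "az": 0}]}}

```text
time: 4.85
position: [460.9, 129.9, 45.5]
tool_rot: [-0.414, -3.105, 0.007]
wrist_force: [-5.6, 2.1, 3.0]
width: 0.4
```

```bash
python3 -c "
from st import *"
```

```text
t 4.85 stand pos [-147.8   -1.4   45.5] toolx ang -178.9 tooly ang 91.1 tilt [-0.008 -0.006] F stand [-5.97  0.46  2.99] w 0.3991565528882556 q [-0.15  0.46 -0.21  2.1   0.16  0.61  0.83]
```

Emit:
{"op": "servo_tool", "data": {"commands": [{"x": -4, "y": 0, "z": -0.5, "ax": 0, "ay": 0, "az": 0.5}, {"x": -4, "y": 0, "z": -0.5, "ax": 0, "ay": -0.3, "az": 0.5}]}}

```text
time: 5.05
position: [464.2, 129.0, 45.7]
tool_rot: [-0.439, -3.099, 0.01]
wrist_force: [-4.9, 2.4, 1.1]
width: 0.4
```

```bash
python3 -c "
from st import *"
```

```text
t 5.05 stand pos [-144.4   -1.3   45.7] toolx ang -179.8 tooly ang 90.2 tilt [-0.01  -0.008] F stand [-5.4  0.9  1.1] w 0.43997639011587925 q [-0.15  0.47 -0.21  2.09  0.16  0.62  0.82]
```

Emit:
{"op": "servo_tool", "data": {"commands": [{"x": -4, "y": 0, "z": 0, "ax": 0, "ay": -0.3, "az": 0}, {"x": -4, "y": 0, "z": 0, "ax": 0, "ay": -0.3, "az": 0}]}}

```text
time: 5.25
position: [467.6, 127.9, 45.0]
tool_rot: [-0.436, -3.103, 0.014]
wrist_force: [-5.8, 1.7, 3.4]
width: 0.7
```

```bash
python3 -c "
from st import *"
```

```text
t 5.25 stand pos [-140.8   -1.4   45. ] toolx ang -179.7 tooly ang 90.3 tilt [-0.007 -0.01 ] F stand [-6.08  0.    3.4 ] w 0.6939634175861277 q [-0.16  0.47 -0.2   2.08  0.17  0.62  0.82]
```

Emit:
{"op": "servo_tool", "data": {"commands": [{"x": -4, "y": 0, "z": 0, "ax": 0, "ay": -0.3, "az": 0}, {"x": -4, "y": 0, "z": -0.5, "ax": -0.3, "ay": -0.3, "az": 0}]}}

```text
time: 5.45
position: [471.0, 127.0, 44.8]
tool_rot: [-0.432, -3.107, 0.011]
wrist_force: [-5.2, 2.6, 1.5]
width: 0.6
```

```bash
python3 -c "
from st import *"
```

```text
t 5.45 stand pos [-137.3   -1.4   44.8] toolx ang -179.5 tooly ang 90.5 tilt [-0.003 -0.007] F stand [-5.73  1.08  1.54] w 0.6126822516469905 q [-0.15  0.47 -0.2   2.08  0.17  0.61  0.82]
```

Emit:
{"op": "servo_tool", "data": {"commands": [{"x": -4, "y": 0, "z": 0, "ax": 0, "ay": -0.2, "az": 0}, {"x": -4, "y": 0, "z": -0.5, "ax": -0.3, "ay": -0.2, "az": 0}]}}

```text
time: 5.65
position: [473.5, 126.3, 44.6]
tool_rot: [-0.427, -3.107, 0.006]
wrist_force: [-8.1, 3.4, 3.3]
width: 0.6
```

```bash
python3 -c "
from st import *"
```

```text
t 5.65 stand pos [-134.7   -1.3   44.6] toolx ang -179.4 tooly ang 90.6 tilt [-0.005 -0.005] F stand [-8.67  0.97  3.34] w 0.5703112829951217 q [-0.15  0.48 -0.2   2.07  0.16  0.61  0.83]
```

Emit:
{"op": "servo_tool", "data": {"commands": [{"x": -4, "y": 0, "z": 0, "ax": 0, "ay": -0.2, "az": 0}]}}

```text
time: 5.75
position: [474.2, 126.0, 44.2]
tool_rot: [-0.425, -3.105, 0.008]
wrist_force: [-10.4, 3.1, 7.1]
width: 0.5
```

```bash
python3 -c "
from st import *"
```

```text
t 5.75 stand pos [-133.9   -1.3   44.2] toolx ang -179.3 tooly ang 90.7 tilt [-0.007 -0.006] F stand [-10.83   0.11   7.13] w 0.474691582359258 q [-0.14  0.48 -0.2   2.07  0.17  0.62  0.84]
```

Emit:
{"op": "servo_tool", "data": {"commands": [{"x": 6, "y": 0, "z": 0, "ax": 0, "ay": 0, "az": 0}, {"x": 8, "y": 0, "z": 0, "ax": 0, "ay": 0, "az": 0}, {"x": 8, "y": 0, "z": 0, "ax": 0, "ay": 0, "az": 0}, {"x": 0, "y": 0, "z": 0, "ax": 0, "ay": 0, "az": 0}, {"x": 0, "y": 0, "z": -30, "ax": 0, "ay": 0, "az": 0}, {"x": 0, "y": 0, "z": -40, "ax": 0, "ay": 0, "az": 0}, {"x": 0, "y": 0, "z": -40, "ax": 0, "ay": 0, "az": 0}, {"x": 0, "y": 0, "z": 0, "ax": 0, "ay": 0, "az": 0}]}}

```text
time: 6.55
position: [452.0, 132.5, 157.4]
tool_rot: [-0.424, -3.105, 0.01]
wrist_force: [1.7, 0.1, 0.2]
width: 0.5
```

```bash
python3 -c "
from st import *
# lever start finger: angle -75 grip, offset 15+8 on ccw side
th=np.radians(-75);r=62
for off in(15,25): print(off,-25+r*np.cos(th)-off*np.sin(th),-34+r*np.sin(th)+off*np.cos(th))
cv2.imwrite('pics/b1.png',cv2.resize(arm.get_image('top')['img'][165:310,220:380],None,fx=4,fy=4))"
```

```text
t 6.55 stand pos [-157.1   -1.3  157.4] toolx ang -179.2 tooly ang 90.8 tilt [-0.007 -0.007] F stand [1.58 0.58 0.16] w 0.48207612191196647 q [-0.12  0.26 -0.25  2.05  0.09  0.85  0.88]
15 5.535668190692313 -90.00511555338443
25 15.194926453582994 -87.41692510235922
```

View pics/b1.png

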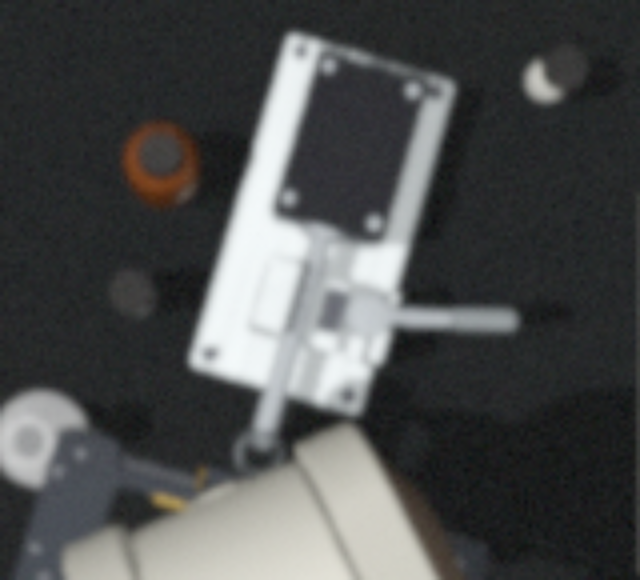

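Emit:
{"op": "servo_tool", "data": {"commands": [{"x": -20, "y": -10, "z": 0, "ax": 0, "ay": 0, "az": 0}, {"x": -30, "y": -15, "z": 0, "ax": 0, "ay": 0, "az": 0}, {"x": -30, "y": -15, "z": 0, "ax": 0, "ay": 0, "az": 0}, {"x": -30, "y": -15, "z": 0, "ax": 0, "ay": 0, "az": 0}, {"x": -30, "y": -15, "z": 0, "ax": 0, "ay": 0, "az": 0}, {"x": -25, "y": -13, "z": 0, "ax": 0, "ay": 0, "az": 0}, {"x": -10, "y": -4, "z": 0, "ax": 0, "ay": 0, "az": -4}, {"x": 0, "y": 0, "z": 0, "ax": 0, "ay": 0, "az": -5}, {"x": 0, "y": 0, "z": 0, "ax": 0, "ay": 0, "az": -5}, {"x": 0, "y": 0, "z": 0, "ax": 0, "ay": 0, "az": 0}]}}

```text
time: 7.6
position: [594.8, -7.4, 139.7]
tool_rot: [-0.028, -3.115, 0.017]
wrist_force: [-0.5, -1.0, 0.4]
width: 0.5
```

```bash
python3 -c "
from st import *
to((15,-87,70))"
```

```text
t 7.6 stand pos [ 19.3 -95.5 139.7] toolx ang -164.8 tooly ang 105.3 tilt [-0.023 -0.018] F stand [-0.14 -1.13  0.36] w 0.4563825522105822 q [ 0.13  0.49 -0.22  1.75  0.14  0.94  1.4 ]
to (15, -87, 70) [ 0.  10.1 69.6]
```

Emit:
{"op": "servo_tool", "data": {"commands": [{"x": 0, "y": 5, "z": 0, "ax": -0.5, "ay": 0.8, "az": 0}, {"x": 0, "y": 5, "z": 0, "ax": 0, "ay": 0, "az": 0}, {"x": 0, "y": 0, "z": 20, "ax": 0, "ay": 0, "az": 0}, {"x": 0, "y": 0, "z": 20, "ax": 0, "ay": 0, "az": 0}, {"x": 0, "y": 0, "z": 20, "ax": 0, "ay": 0, "az": 0}, {"x": 0, "y": 0, "z": 0, "ax": 0, "ay": 0, "az": 0}]}}

```text
time: 8.2
position: [591.5, 6.6, 76.1]
tool_rot: [-0.039, -3.098, 0.0]
wrist_force: [-0.2, 0.6, -0.4]
width: 0.6
```

```bash
python3 -c "
from st import *
print(N.T@np.array([0,0,-1]))
to((15,-87,70))"
```

```text
t 8.2 stand pos [ 12.2 -83.1  76.1] toolx ang -165.2 tooly ang 104.8 tilt [-0.042 -0.012] F stand [-0.37  0.49 -0.36] w 0.6416547628944613 q [ 0.1   0.58 -0.21  1.78  0.15  0.84  1.37]
[-4.35336299e-02  8.75966446e-04  9.99051578e-01]
to (15, -87, 70) [-2.  -4.5  6.1]
```

Emit:
{"op": "servo_tool", "data": {"commands": [{"x": -2, "y": -4, "z": 0, "ax": 0, "ay": -2.5, "az": 0}, {"x": 0, "y": 0, "z": 6, "ax": 0, "ay": 0, "az": 0}, {"x": 0, "y": 0, "z": 0, "ax": 0, "ay": 0, "az": 0}]}}

```text
time: 8.5
position: [594.2, 4.8, 70.9]
tool_rot: [0.04, 3.14, -0.0]
wrist_force: [-0.3, -0.1, 0.4]
width: 0.4
```

```bash
cat >> st.py <<'E'
v=N.T@np.array([0,0,-1.]);print("level: ax %.1f ay %.1f"%(np.degrees(-v[1]),np.degrees(v[0])))
def lev(a,off=15,r=62,z=70):
    "finger pose touching lever at joint angle a"
    th=np.radians(-75)-a
    P=(-25+r*np.cos(th)-off*np.sin(th),-34+r*np.sin(th)+off*np.cos(th),z)
    want=np.degrees(th)-90; cur=np.degrees(np.arctan2(N[1,0],N[0,0]))
    d=(want-cur+180)%360-180
    print("lev",a,"move",(N.T@(np.array(P)-L)).round(1),"az",round(-d,1))
rel=L[:2]-[-25,-34]
E
python3 -c "
from st import *
lev(0);lev(.2)
cv2.imwrite('pics/c1.png',cv2.resize(arm.get_image('scene')['img'][150:330,120:400],None,fx=2.8,fy=2.8))"
```

```text
t 8.5 stand pos [ 15.3 -84.1  70.9] toolx ang -165.2 tooly ang 104.8 tilt [0.001 0.   ] F stand [-0.22 -0.21  0.37] w 0.3994512861218237 q [ 0.1   0.57 -0.2   1.81  0.16  0.77  1.36]
level: ax -0.0 ay 0.1
lev 0 move [10.9 -3.2  0.9] az -0.2
lev 0.2 move [23.6 -5.   0.9] az 11.3
```

View pics/c1.png

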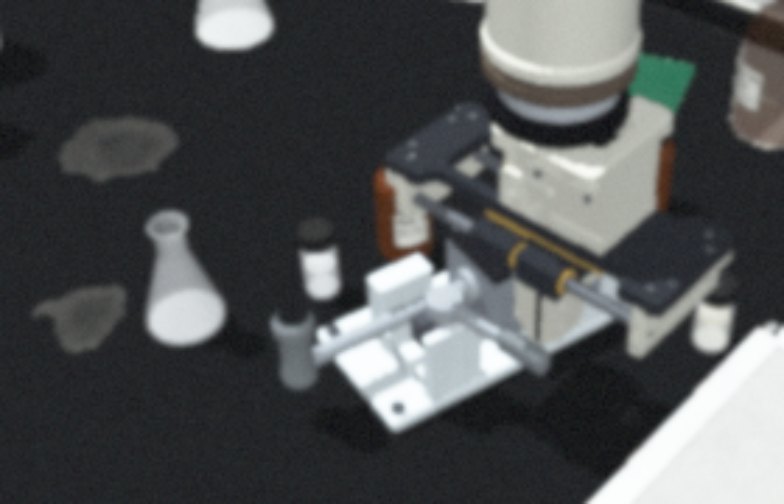

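Emit:
{"op": "servo_tool", "data": {"commands": [{"x": 5, "y": -2, "z": 0.5, "ax": 0, "ay": 0, "az": 0}, {"x": 5, "y": -1, "z": 0, "ax": 0, "ay": 0, "az": 0}, {"x": 5, "y": -1, "z": 0, "ax": 0, "ay": 0, "az": 3}, {"x": 5, "y": -1, "z": 0, "ax": 0, "ay": 0, "az": 4}]}}

```text
time: 8.95
position: [577.2, 1.0, 72.9]
tool_rot: [0.237, 3.125, 0.003]
wrist_force: [3.1, 0.4, -1.3]
width: 0.5
```

```bash
python3 -c "
from st import *
for a in(0,.1,.2,.3,.4):lev(a)"
```

```text
t 8.95 stand pos [  0.1 -92.5  72.9] toolx ang -172.4 tooly ang 97.6 tilt [0.008 0.003] F stand [ 2.86  1.21 -1.27] w 0.47946424901565216 q [ 0.09  0.54 -0.18  1.86  0.13  0.74  1.26]
level: ax 0.1 ay 0.5
lev 0 move [-5.7  1.7  3. ] az -7.4
lev 0.1 move [ 0.3 -0.3  2.9] az -1.6
lev 0.2 move [ 6.6 -1.6  2.9] az 4.1
lev 0.3 move [12.9 -2.4  2.8] az 9.8
lev 0.4 move [19.3 -2.5  2.8] az 15.6
```

Emit:
{"op": "servo_tool", "data": {"commands": [{"x": 6.5, "y": -1, "z": 1, "ax": 0, "ay": 0, "az": 4.5}, {"x": 6.5, "y": -1, "z": 1, "ax": 0, "ay": 0, "az": 5}, {"x": 6.5, "y": -1, "z": 0.5, "ax": 0, "ay": 0, "az": 5}, {"x": 6.5, "y": -1, "z": 0, "ax": 0, "ay": 0, "az": 5}]}}

```text
time: 9.35
position: [559.0, 1.1, 74.2]
tool_rot: [0.784, 3.015, 0.01]
wrist_force: [4.3, -1.8, -3.6]
width: 0.4
```

```bash
python3 -c "
from st import *
for a in(.3,.4,.5,.6,.7):lev(a)"
```

```text
t 9.35 stand pos [-17.4 -97.4  74.2] toolx ang 167.1 tooly ang 77.2 tilt [0.026 0.007] F stand [ 4.63 -0.55 -3.61] w 0.36879187723391366 q [ 0.02  0.49 -0.09  1.93  0.07  0.7   0.95]
level: ax 0.7 ay 1.4
lev 0.3 move [-4.6  2.   4.3] az -10.7
lev 0.4 move [ 1.3 -0.4  4.2] az -4.9
lev 0.5 move [ 7.4 -2.1  4. ] az 0.8
lev 0.6 move [13.7 -3.2  3.8] az 6.5
lev 0.7 move [20.1 -3.7  3.7] az 12.3
```

Emit:
{"op": "servo_tool", "data": {"commands": [{"x": 7, "y": -1, "z": 2.5, "ax": 0, "ay": 1, "az": 2}, {"x": 7, "y": -1, "z": 2.5, "ax": 0.3, "ay": 0.7, "az": 3}, {"x": 7, "y": -1, "z": 2, "ax": 0.2, "ay": 0.5, "az": 4}, {"x": 7, "y": -1, "z": 1, "ax": 0, "ay": 0.5, "az": 4}]}}

```text
time: 9.75
position: [544.9, 5.7, 72.7]
tool_rot: [1.15, 2.922, 0.022]
wrist_force: [4.5, -4.6, -3.7]
width: 0.2
```

```bash
python3 -c "
from st import *
for a in(.6,.7,.8,.9):lev(a)"
```

```text
t 9.75 stand pos [-32.3 -97.   72.7] toolx ang 153.3 tooly ang 63.3 tilt [0.003 0.014] F stand [ 5.57 -3.17 -3.73] w 0.15971311754959816 q [-0.02  0.49 -0.04  1.95  0.01  0.7   0.76]
level: ax 0.8 ay -0.2
lev 0.6 move [-1.  -0.1  2.7] az -7.3
lev 0.7 move [ 5.1 -2.   2.7] az -1.6
lev 0.8 move [11.3 -3.4  2.7] az 4.2
lev 0.9 move [17.7 -4.1  2.7] az 9.9
```

Emit:
{"op": "servo_tool", "data": {"commands": [{"x": 7, "y": -1.5, "z": 1.5, "ax": 0.5, "ay": 0, "az": 1}, {"x": 7, "y": -1.5, "z": 1.5, "ax": 0.3, "ay": 0.3, "az": 3}, {"x": 7, "y": -1.5, "z": 1.5, "ax": 0.2, "ay": 0.3, "az": 4}, {"x": 7, "y": -1.5, "z": 1, "ax": 0, "ay": 0.3, "az": 4}]}}

```text
time: 10.15
position: [531.9, 13.2, 72.6]
tool_rot: [1.469, 2.774, 0.011]
wrist_force: [3.0, -5.8, -1.3]
width: 0.3
```

```bash
python3 -c "
from st import *
for a in(.8,.9,1.,1.1):lev(a)"
```

```text
t 10.15 stand pos [-46.9 -93.5  72.6] toolx ang 140.5 tooly ang 50.5 tilt [0.004 0.006] F stand [ 4.48 -4.7  -1.3 ] w 0.27312938139846193 q [-0.09  0.47  0.02  1.98 -0.02  0.69  0.54]
level: ax 0.4 ay -0.1
lev 0.8 move [-3.2  0.8  2.6] az -8.7
lev 0.9 move [ 2.8 -1.3  2.6] az -3.0
lev 1.0 move [ 9.  -2.9  2.6] az 2.8
lev 1.1 move [15.3 -3.7  2.6] az 8.5
```

Emit:
{"op": "servo_tool", "data": {"commands": [{"x": 7, "y": -1.5, "z": 1.5, "ax": 0.4, "ay": 0, "az": 2}, {"x": 7, "y": -1.5, "z": 1.5, "ax": 0.2, "ay": 0.2, "az": 3}, {"x": 7, "y": -1.5, "z": 1.5, "ax": 0.2, "ay": 0.2, "az": 4}, {"x": 7, "y": -1.5, "z": 1, "ax": 0, "ay": 0.2, "az": 4}]}}

```text
time: 10.55
position: [519.6, 25.5, 72.0]
tool_rot: [1.795, 2.575, 0.003]
wrist_force: [1.6, -4.7, 2.4]
width: 0.1
```

```bash
python3 -c "
from st import *
for a in(1.,1.1,1.2,1.3):lev(a)"
```

```text
t 10.55 stand pos [-62.1 -85.1  72. ] toolx ang 126.5 tooly ang 36.5 tilt [0.003 0.001] F stand [ 2.85 -4.06  2.42] w 0.10589883670600288 q [-0.16  0.45  0.08  2.01 -0.05  0.68  0.3 ]
level: ax 0.2 ay 0.1
lev 1.0 move [-7.8  2.3  2. ] az -11.2
lev 1.1 move [-1.9 -0.1  2. ] az -5.4
lev 1.2 move [ 4.2 -1.8  1.9] az 0.3
lev 1.3 move [10.5 -3.   1.9] az 6.0
```

Emit:
{"op": "servo_tool", "data": {"commands": [{"x": 7, "y": -1.5, "z": 1, "ax": 0.2, "ay": 0, "az": 2}, {"x": 7, "y": -1.5, "z": 1, "ax": 0, "ay": 0.2, "az": 3}, {"x": 7, "y": -1.5, "z": 1, "ax": 0, "ay": 0.2, "az": 4}, {"x": 6, "y": -1, "z": 0.5, "ax": 0, "ay": 0.2, "az": 4}]}}

```text
time: 10.95
position: [509.8, 45.6, 71.6]
tool_rot: [-2.093, -2.341, -0.013]
wrist_force: [0.4, -0.7, 0.1]
width: 0.3
```

```bash
python3 -c "
from st import *
for a in(1.3,1.4,1.5,1.6,1.7,1.8):lev(a)"
```

```text
t 10.95 stand pos [-77.2 -68.6  71.6] toolx ang 112.7 tooly ang 22.7 tilt [0.003 0.008] F stand [ 0.55 -0.58  0.15] w 0.2851465643015571 q [-0.24  0.44  0.13  2.03 -0.1   0.67  0.06]
level: ax 0.3 ay -0.4
lev 1.3 move [-11.5   2.1   1.6] az -7.8
lev 1.4 move [-5.5  0.1  1.6] az -2.1
lev 1.5 move [ 0.8 -1.3  1.6] az 3.6
lev 1.6 move [ 7.1 -2.1  1.7] az 9.4
lev 1.7 move [13.5 -2.3  1.7] az 15.1
lev 1.8 move [19.8 -1.8  1.7] az 20.8
```

The contact force dropped to zero at about 1.49 rad, so the lever appears to have snapped home. I'll back off and lift to check.

Emit:
{"op": "servo_tool", "data": {"commands": [{"x": -15, "y": 0, "z": 0, "ax": 0, "ay": 0, "az": 0}, {"x": -20, "y": 0, "z": 0, "ax": 0, "ay": 0, "az": 0}, {"x": -20, "y": 0, "z": -20, "ax": 0, "ay": 0, "az": 0}, {"x": -20, "y": 0, "z": -40, "ax": 0, "ay": 0, "az": 0}, {"x": -30, "y": 0, "z": -40, "ax": 0, "ay": 0, "az": 0}, {"x": -30, "y": 0, "z": -20, "ax": 0, "ay": 0, "az": 0}, {"x": -30, "y": 0, "z": 0, "ax": 0, "ay": 0, "az": 0}, {"x": -30, "y": 0, "z": 0, "ax": 0, "ay": 0, "az": 0}, {"x": 0, "y": 0, "z": 0, "ax": 0, "ay": 0, "az": 0}, {"x": 0, "y": 0, "z": 0, "ax": 0, "ay": 0, "az": 0}]}}

```text
time: 11.95
position: [528.9, -167.2, 197.5]
tool_rot: [2.078, 2.356, 0.008]
wrist_force: [0.5, 0.3, 0.5]
width: 0.5
```

```bash
python3 -c "
from st import *
a=[cv2.resize(arm.get_image('top')['img'][165:310,220:380],(400,362)),cv2.resize(arm.get_image('scene')['img'][165:315,160:390],(400,261))]
a[1]=cv2.copyMakeBorder(a[1],0,101,0,0,cv2.BORDER_CONSTANT)
cv2.imwrite('pics/d1.png',np.hstack(a))
th=np.radians(-75)-1.8
for q in[(-25+80*np.cos(th),-34+80*np.sin(th),74)]+[(-150+k,0,84) for k in(30,35,40)]: print((proj('top',w(p,q))[0]-[220,165])*2.5)"
```

```text
t 11.95 stand pos [   0.9 -267.5  197.5] toolx ang 113.5 tooly ang 23.5 tilt [0.002 0.004] F stand [0.42 0.48 0.48] w 0.5231084448947179 q [ 0.08  0.33  0.22  1.84 -0.09  0.97  0.47]
level: ax 0.2 ay -0.2
[206.56970274 288.27887296]
[160.42093304 293.20239265]
[162.14544878 287.4275102 ]
[163.86793918 281.65895498]
```

View pics/d1.png

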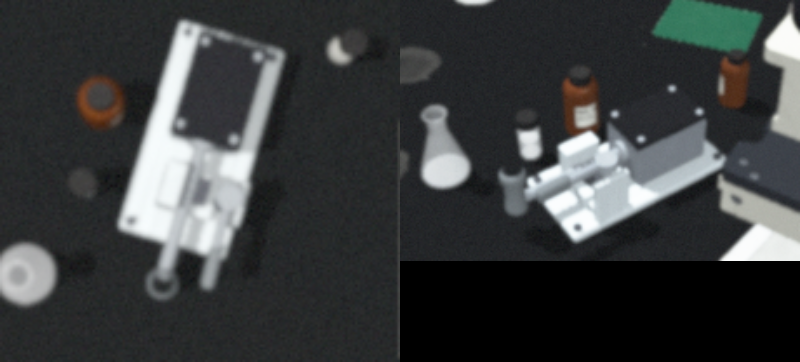

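The top view shows the lever tip at (207,287), against a predicted home position of (206.6,288.3). The knob is at (162,284), about 38 mm deep, so it hasn't sprung back. The bystanders are where they started.

```bash
python3 -c "
from plant import arm
print(arm.finish_job())"
```

```text
the job is handed in; nothing more can be done
None
```

I pushed the plunger in until it bore on the cell, let go, then flipped the lever home and handed the job in. No verdict was reported.

- **Plunger:** I pushed it with the closed fingers. The force at the knob held at about 6 N (the drag), then rose to 10.8 N at about 38 mm depth, which puts roughly 5 N on the cell. I then backed the fingers straight off. The last pictures put the knob at about 38 mm, so it did not spring back.
- **Lever:** I pushed it round in short steps, and the readings taken between steps stayed around 7 N or less. At about 1.49 rad the force dropped to zero and it snapped over. In the last top view its tip is within about 1 pixel of the predicted home position.
- **End state:** the vials, amber bottle and flask look unmoved in the final pictures. The arm is well clear, with wrist force under 1 N. The run took about 12 s of the 56 s allowed.

I could not measure the force on the cell directly. The 5 N comes from the rise above the drag, and the force sensor's zero wandered by 1–2 N during the run.

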